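Show the notched card's label to the code reader

TASK

Pull the green antenna card up out of the comb rack and show its label to the code reader: the frosted label is on one face only, at the end with the small corner notch (when the notch is at the top right, that face looks at you). Grip only the plain part, with the fingers clear of the label, and hold the card label up, square to the reader's window, the label centred in front of it about 10 cm away. Finish holding it still there in the air; do not bump the reader, and leave the other cards, the bottle and the controller board where they are.

Things in the scene. Friction and masses are not known exactly. Their poses are not given: they have to be found in the camera images.
- card: the card to show: green rigid slab 104 long (x) x 8 thick (y) x 42 high (z), 60 g, copper loops on both faces, on its long edge in the rack. Origin: centre of its underside. Notch 10 x 10 in the top corner of its -x end. White frosted label 28 x 28 with dark bars at that same end, on the +y face only (x -48 to -20, z 3 to 31). Grip it across its 8 mm between x = 0 and +30, where it is plain
- label (a point): centre of the frosted label, on the card's surface: at x -34, y +4, z 17 in the card's frame; the label looks along the card's +y
- rack: black comb rack fixed on the bench, 122 (x) x 150 (y), at any yaw. Origin: centre of its underside. Cards stand along x on its 6 thick floor in 10.5 wide slots. Fins, 28 high, and end walls lie only beyond x = 42 either side; between them fingers may go down beside a card. Three cards, 42 apart (y -42, 0, +42) in any order, tops 48 above the bench
- reader_head: white head of the hands-free code reader, 48 x 66 x 52, dark window, fixed on a stand, facing roughly the robot. Origin: centre of the window, 293 above the bench. z: out of the window along its line of sight, 45 degrees down; y: level, across the window; x: up and towards the robot. It reads a label that looks back at it, centred on its z axis, about 100 away
- blue_card: another card of the same outline, blue, in the rack; to be left alone. Origin: centre of its underside, long axis x
- grey_card: another card of the same outline, grey, in the rack; to be left alone. Origin: centre of its underside, long axis x
- flux: amber bottle, 38 across, 85 high, on the bench; to be left alone. Origin: centre of its underside
- board: green controller board 100 x 130, 24 high with blue terminal strips, lying on an 8 mm foam pad; to be left alone. Origin: centre of its underside
- reader: stand of the code reader, with the head on it: round grey foot 116 across, steel post 16 thick on its axis up to 310, short neck bending to the head, up to 353 high; fixed, not to be bumped. Origin: centre of the foot's underside; the window is 66 from it towards its own -x
Mind the look-alikes: they are no part of the job. Leave any yellow look-alike of the card alone. What is shaped like the rack but red is not meant.

How it is judged:
On the way:
1. the green card is pulled clear of the rack, held in the fingers (z of card in the frame of rack above 0.06 m and contact force between the fingers and card above 1 N), for 0.1 s.
At the end, for the whole second after the job is handed in: Card held still in the air (over 100 mm up), off rack and reader; label looking up at the reader, square to its line of sight within 25 degrees, within 25 mm of that line either way, 60 to 150 mm from the window; TCP at card x above -9 mm, fingers off the label (z of label in the frame of reader_head between 0.06 and 0.15 m and x of label in the frame of reader_head between -0.025 and 0.025 m and y of label in the frame of reader_head between -0.025 and 0.025 m and angle between the y axis of card and the z axis of reader_head, either way round below 0.44 rad and angle between card's own y axis and vertical below 1.3 rad and x of the grasp point in the frame of card above -0.009 m and contact force between the fingers and card above 1 N and contact force between card and rack below 0.05 N and contact force between card and reader below 0.05 N and height (world z) of card above 0.1 m and linear speed of card below 0.03 m/s and angular speed of card below 0.3 rad/s); the arm keeps its last pose, push and grip.
It fails at once if the blue card in the rack is dragged along or knocked over (distance of blue_card from where it was at the start of the episode above 0.02 m).
It fails at once if the grey card in the rack is dragged along or knocked over (distance of grey_card from where it was at the start of the episode above 0.02 m).
It fails at once if the flux bottle is pushed away or knocked over (distance of flux from where it was at the start of the episode above 0.03 m).
It fails at once if the controller board is pushed away (distance of board from where it was at the start of the episode above 0.03 m).
It fails at once if the reader is bumped (over 3 N) (contact force between anything else and reader above 3 N).
It also fails if it takes over 38 s, if anything falls off the work surface, if the arm or the gripper's body presses on something with over 40 N, if the wrist force passes 120 N, or if a joint passes its speed limit or range.

ROBOT

A 6-joint arm with a two-finger parallel gripper is mounted at the origin on the work surface. World frame = base frame: x ahead of the robot, y to its left, z up, the work surface at z = 0. Lengths are in m, angles in rad, forces in N, time in s.
With the tool pointing down it reaches from about 0.35 to 0.775 m from the base axis. Payload 5.5 kg.
Tool frame: the origin (TCP) lies between the finger pads, 19 mm behind the fingertips; this is the grasp point; z points along the fingers, y is the line along which they close (so a half turn about z gives the same grasp; the last joint's range is limited). The gripper opens to 85 mm and grips with 20 to 120 N. Pads are 22 mm wide; open, the fingers measure 114 mm over their backs; the gripper's body (76 mm by 85 mm) begins 54 mm behind the grasp point. The pads swing forward as they close: fully open they stand 13 mm farther back than shut.
Start: joints at [0.976, 0.313, 0.046, 1.304, 0, 1.431], TCP at [0.253, 0.517, 0.25] pointing down, gripper open.
Joint ranges: [-2.76, 2.76], [-0.86, 1.69], [-1.03, 1.26], [-2.2, 2.34], [-1.47, 1.5], [-3.14, 3.14]. Speed limits (rad/s): [2.57, 2.57, 3.14, 3.14, 3.14, 3.14].

INTERFACE

Orientations are given as a 3x3 rotation matrix whose columns are the frame's x, y, z axes.
In Python, from workcell import robot gives the robot as it stands.
- The arm moves only by the shell command python3 -m handwheel 'ROWS' [OPENING] [FORCE]. ROWS is JSON, a list of rows, each a list of 4 numbers: the shift along the tool's x, y, z in m, then the turn about the tool's z in degrees. In form: [[x, y, z, spin], ...]. A call has 1 to 10 rows; each row is the pose to reach, as a shift and turn from the pose commanded when the call began, along the tool's axes at that moment; what a row does not reach only later rows make up. A row lasts 1/10 s, in which the tool goes at most 50 mm and 8.59 degrees, less where a joint would pass 70% of its speed; a pose out of reach is approached as far as the arm can. A call with a gripper value outside its range is refused whole. OPENING is the opening, from 0 (shut) to 1 (fully open), set as the call begins (- or left out, the last holds). The fingers move at their own pace and stop on an object; FORCE is the grip in N (left out, the last holds). Time passes only in rows, so rows that repeat a pose let the fingers close. It gives the time, the measured TCP pose, the force, the opening and the grip force at its end, in the units of the state.
- robot.observe(): the state, without advancing time (a new reading comes with each control period).
- robot.read_camera(name): name is "side" or "top"; returns a dict with "pixels" (420x560x3 uint8, red, green, blue), "camera_matrix" (3x3 intrinsics, pixels), "distortion" ([k1, k2, p1, p2, k3] as OpenCV has them; the pictures are not rectified), "xyz" and "attitude" of the camera in the world. Camera axes: x right, y up, looking along -z (the intrinsics and any distortion apply to the point x, -y, -z); pixel columns grow to the right and rows downward; lengths in m; the calibration is good to about 2 mm. A picture is of the moment at which its call begins. There is no depth.
- robot.sign_off(): hands the job in; it is judged then, once.
The state is a dict: "t": time; "q": joint angles; "qd": joint speeds; "joint_torque": joint torques, N m; "tcp_pos": TCP position; "ee_rot": TCP orientation; "force": force on the tool from outside, world axes, zero at the start; "moment": the same for the moment, N m; "grip_width": finger opening in m; "gripper_force": force on a finger pad.
Only numpy, scipy, OpenCV 4.12 (cv2) and the standard library are available. Lean on these libraries where they do the work, as an engineer would, in place of code of your own. Each camera call takes 0.05 s, during which the arm holds its last target. There are 200 camera calls.

## Working session

There is one attempt and no reset: what is moved stays moved. The work goes in short steps, Python scripts to look and compute and a shell command to move; the robot and the scene stay as the last step left them, time stands still between calls to the robot, and variables do not carry over. Pictures are saved under pics/ and viewed, at most 10 in all, crops included, and the job is handed in when it is done.

```bash
ls; mkdir -p pics; python3 - <<'E'
from workcell import robot
import cv2,pickle,numpy as np
for n in("side","top"):
    d=robot.read_camera(n); pickle.dump(d,open(n+".pkl","wb"))
    cv2.imwrite(f"pics/{n}0.png",d["pixels"][:,:,::-1])
    print(n,d["camera_matrix"],d["distortion"],d["xyz"],d["attitude"])
s=robot.observe();print(s)
E
```

```text
pics
side [[441.55309287   0.         271.72066246]
 [  0.         441.55309287 212.38714191]
 [  0.           0.           1.        ]] [-8.94876126e-05  0.00000000e+00  0.00000000e+00  0.00000000e+00
  0.00000000e+00] [ 0.49424136 -1.04150183  0.87039183] [[ 0.997768    0.04548678 -0.04888734]
 [-0.06594944  0.55642699 -0.82827512]
 [-0.01047333  0.8296505   0.55818488]]
top [[471.53962672   0.         279.20389472]
 [  0.         471.53962672 203.09222062]
 [  0.           0.           1.        ]] [-0.11125125  0.          0.          0.          0.        ] [ 0.37008186 -0.04421433  1.17503828] [[-0.01397646  0.98604042 -0.16591847]
 [-0.99907414 -0.02052352 -0.03781079]
 [-0.0406882   0.16523639  0.98541433]]
{'t': 0.1, 'q': array([ 9.76409703e-01,  3.13912409e-01,  4.50800232e-02,  1.30359026e+00,
       -1.07315457e-05,  1.43121795e+00]), 'qd': array([-0.00267769, -0.0015378 ,  0.00242063,  0.00016895,  0.00029494,
       -0.00020764]), 'joint_torque': array([ 3.97467142e-03, -4.81721985e+01,  2.99245030e+01,  1.26852936e-02,
       -7.47859553e-05,  1.35225143e-06]), 'tcp_pos': array([0.2523504 , 0.51619098, 0.24920021]), 'ee_rot': array([[-8.98345186e-01,  4.39289328e-01, -9.01850696e-04],
       [ 4.39290201e-01,  8.98344192e-01, -1.35340507e-03],
       [ 2.15635930e-04, -1.61199910e-03, -9.99998677e-01]]), 'force': array([-0.12570036,  0.09138023,  0.17583712]), 'moment': array([-0.01870342,  0.00070839, -0.06722265]), 'gripper_force': 0.0, 'grip_width': 0.08541482831707896}
```

View pics/side0.png

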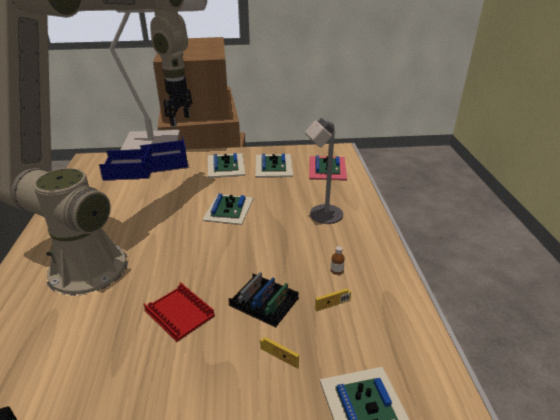

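View pics/top0.png

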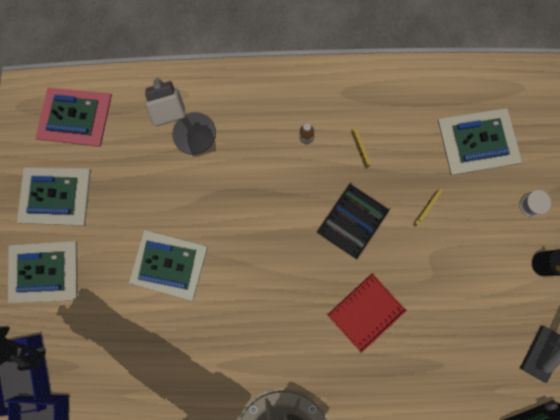

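The side view shows the rack at about (264,298), with the green card on the right, and the reader foot at (326,213) with its head at (320,132). The top view shows the rack at (354,221), with the green card on the upper right edge, and the reader foot at (195,134) with its head at (165,105). Next I'll take enlarged crops.

```bash
cat > h.py <<'E'
import cv2,pickle,numpy as np
from workcell import robot
def cam(n): return pickle.load(open(n+".pkl","rb"))
S=np.diag([1,-1,-1.])
def ray(d,uv):
    p=cv2.undistortPoints(np.array([[uv]],float),d["camera_matrix"],np.array(d["distortion"]))[0,0]
    return np.array(d["attitude"])@S@np.array([p[0],p[1],1.])
def plane(d,uv,z):
    r=ray(d,uv);c=np.array(d["xyz"]);return c+r*(z-c[2])/r[2]
def proj(d,P):
    R=(np.array(d["attitude"])@S).T
    P=np.atleast_2d(np.array(P,float))
    return cv2.projectPoints(P,cv2.Rodrigues(R)[0],-R@np.array(d["xyz"]),d["camera_matrix"],np.array(d["distortion"]))[0][:,0]
def tri(da,a,db,b):
    A=np.zeros((3,3));B=np.zeros(3)
    for d,u in((da,a),(db,b)):
        r=ray(d,u);r/=np.linalg.norm(r);M=np.eye(3)-np.outer(r,r);A+=M;B+=M@np.array(d["xyz"])
    X=np.linalg.solve(A,B);return X,proj(da,X)[0]-a,proj(db,X)[0]-b
E
python3 - <<'E'
from h import *
s,t=cam("side")["pixels"][:,:,::-1],cam("top")["pixels"][:,:,::-1]
def crop(im,u,v,w,h,k): return cv2.resize(im[v:v+h,u:u+w],None,fx=k,fy=k,interpolation=cv2.INTER_CUBIC)
cv2.imwrite("pics/rack.png",np.hstack([crop(s,222,262,80,64,5),crop(t,312,178,80,64,5)][:1]+[crop(t,312,176,80,64,5)]))
cv2.imwrite("pics/rack.png",np.vstack([crop(s,222,265,84,60,5*2-1)[:,:],])) 
a=crop(s,224,266,80,60,5);b=crop(t,314,180,80,80,5);b=cv2.resize(b,(400,400));a=cv2.copyMakeBorder(a,0,100,0,0,0)
cv2.imwrite("pics/rack.png",np.hstack([a,b]))
a=crop(s,290,110,60,120,5);b=crop(t,140,70,80,100,5)
a=cv2.copyMakeBorder(a,0,0,0,0,0);b=cv2.copyMakeBorder(b,0,100,0,0,0)
cv2.imwrite("pics/reader.png",np.hstack([a,b]))
E
```

```text
(no output)
```

View pics/rack.png

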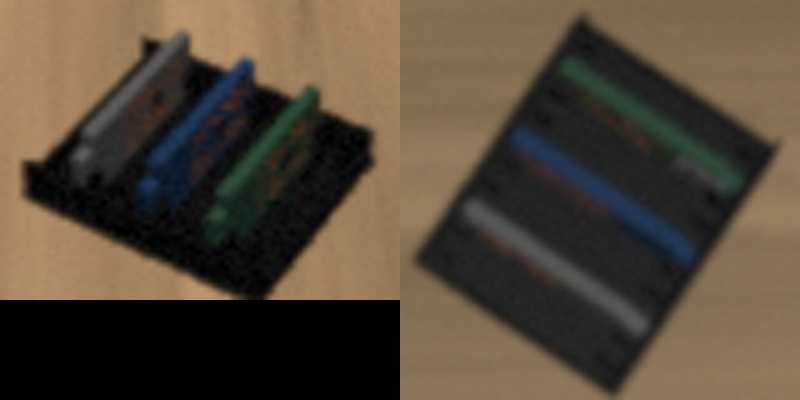

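View pics/reader.png

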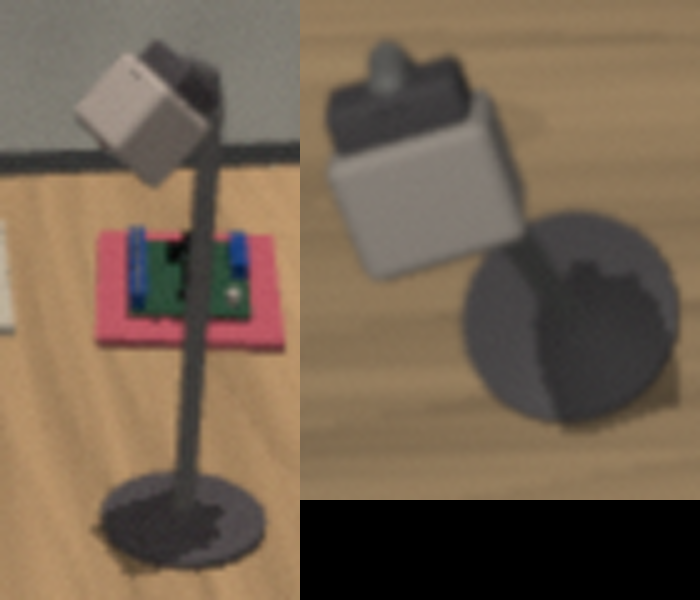

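The crops settle the card's orientation. The green card's label is on the robot-facing side at the right, -y end, at top px ~(380,216). The notch is at the same end. Head corners are visible in both views, so I'll fit the models.

```bash
cat > fit.py <<'E'
from h import *
from scipy.optimize import least_squares
s,t=cam("side"),cam("top")
C=lambda L,o:np.array(L,float)/5+np.array(o)-0.5*0
# foot
f=plane(t,((570-300)/5+140,318/5+70),.01);f2=plane(s,(183/5+290,520/5+110),.01)
print("foot",f,f2)
hs=C([(75,108),(152,187),(212,130),(127,50)],(290,110));ht=C([(330-300,165),(380-300,280),(523-300,238),(487-300,92)],(140,70))
def head(p):
    x,y,a=p;u=np.array([np.cos(a),np.sin(a),0]) # horizontal facing dir
    Z=(u+[0,0,-1])/2**.5;X=(u+[0,0,1])/2**.5;Y=np.cross(Z,X);W=np.array([x,y,.293])+.066*u
    return W,np.c_[X,Y,Z]
def res(p):
    W,R=head(p)
    P=[W+R@np.array([i*.024,j*.033,k]) for i in(-1,1) for j in(-1,1) for k in(0,-.052)]
    out=[]
    for d,m in((s,hs),(t,ht)):
        q=proj(d,P)
        for c in m:
            e=q-c;i=np.argmin((e**2).sum(1));out+=list(e[i])
    return np.array(out)
best=min((least_squares(res,[f[0],f[1],a]) for a in np.linspace(-3.1,3.1,25)),key=lambda r:r.cost)
W,R=head(best.x);print("reader",best.x,best.cost,res(best.x).round(1));print("win",W,"\n",R)
# rack top corners in top view, order around
rt=C([(583-400,15),(778-400,147),(615-400,392),(417-400,260)],(314,180))
for z in(.028,.034):
    P=np.array([plane(t,c,z)for c in rt]);print(z,P[:,:2].round(4).tolist(),"sides",np.linalg.norm(np.diff(P,axis=0),axis=1).round(4),"c",P.mean(0))
# card top centreline ends
e=[plane(t,c,.048) for c in C([(562-400,66),(743-400,183)],(314,180))]
print("card",e,np.linalg.norm(e[0]-e[1]),np.degrees(np.arctan2(*(e[0]-e[1])[[1,0]])))
for nm,a,b in(("grey",(465,207),(643,330)),("blue",(515,135),(692,255))):
    g=[plane(t,c,.048) for c in C([(a[0]-400,a[1]),(b[0]-400,b[1])],(314,180))];print(nm,g,np.linalg.norm(g[0]-g[1]))
print(*[plane(s,c,.048).round(4) for c in C([(312,92),(226,188)],(224,266))])
E
python3 fit.py
```

```text
foot [0.75455721 0.22019733 0.01      ] [0.75844021 0.20973152 0.01      ]
reader [ 0.75989524  0.21936819 -2.90669734] 14.48592490587902 [-1.6  0.   0.7  1.4  0.6  0.1 -0.5 -1.  -1.4  0.2 -2.   1.2  1.8  0.9
  1.4 -3. ]
win [0.69570768 0.20400727 0.293     ] 
 [[-0.68768872 -0.23274117 -0.68768872]
 [-0.16457286  0.97253871 -0.16457286]
 [ 0.70710678  0.         -0.70710678]]
0.028 [[0.61, -0.1779], [0.5419, -0.2711], [0.4238, -0.1864], [0.4898, -0.0924]] sides [0.1155 0.1453 0.1148] c [ 0.51638259 -0.18194552  0.028     ]
0.034 [[0.6087, -0.1772], [0.541, -0.2699], [0.4236, -0.1856], [0.4892, -0.0921]] sides [0.1149 0.1446 0.1142] c [ 0.51561731 -0.18122506  0.034     ]
card [array([ 0.58077685, -0.16438975,  0.048     ]), array([ 0.52172421, -0.24937561,  0.048     ])] 0.10348821134497337 55.2063940767745
grey [array([ 0.51285145, -0.11527043,  0.048     ]), array([ 0.45207067, -0.19832304,  0.048     ])] 0.1029176335550937
blue [array([ 0.54737622, -0.14044383,  0.048     ]), array([ 0.48747237, -0.22324313,  0.048     ])] 0.10219684351972533
[ 0.5827 -0.1699  0.048 ] [ 0.5323 -0.2369  0.048 ]
```

The fits are consistent: green card centre (0.551,-0.207), yaw about 54.5°, and window at (0.696,0.204,0.293). 

The moves only shift and spin about the tool's z, but the label has to tilt 45° up. So I need to know what the arm does at its reach limit. I'll test that here, empty and in free space, by pushing outward (tool +y is radial).

```bash
python3 -m handwheel '[[0,0.05,0,0],[0,0.1,0,0],[0,0.15,0,0],[0,0.2,0,0],[0,0.25,0,0],[0,0.3,0,0],[0,0.3,0,0]]'; cat > st.py <<'E'
from h import *
o=robot.observe();print(o["t"],"q",o["q"].round(3),"tcp",o["tcp_pos"].round(4),"r",np.hypot(*o["tcp_pos"][:2]).round(3),"F",o["force"].round(1),"w",round(o["grip_width"],4),"gf",round(o["gripper_force"],1));print(o["ee_rot"].round(3))
E
python3 st.py
```

```text
t: 0.8
tcp_pos: [0.371, 0.7588, 0.2282]
ee_rot: [[-0.898, 0.439, 0.012], [0.439, 0.898, 0.024], [-0.0, 0.027, -1.0]]
force: [2.6, 5.1, 3.5]
grip_width: 0.0854
gripper_force: 0.0
0.8 q [1.02  1.029 1.265 1.78  0.002 1.475] tcp [0.371  0.7588 0.2282] r 0.845 F [2.6 5.1 3.5] w 0.0854 gf 0.0
[[-0.898  0.439  0.012]
 [ 0.439  0.898  0.024]
 [-0.     0.027 -1.   ]]
```

```bash
python3 -m handwheel '[[0,0,0,0]]'; python3 st.py; python3 -m handwheel '[[0,0,-0.05,0],[0,0,-0.1,0],[0,0,-0.15,0],[0,0,-0.2,0]]'; python3 st.py
```

```text
t: 0.9
tcp_pos: [0.3707, 0.7584, 0.225]
ee_rot: [[-0.898, 0.439, 0.01], [0.439, 0.898, 0.02], [0.0, 0.022, -1.0]]
force: [-0.2, -1.1, -0.7]
grip_width: 0.0854
gripper_force: 0.0
0.9 q [1.02  1.031 1.259 1.777 0.002 1.475] tcp [0.3707 0.7584 0.225 ] r 0.844 F [-0.2 -1.1 -0.7] w 0.0854 gf 0.0
[[-0.898  0.439  0.01 ]
 [ 0.439  0.898  0.02 ]
 [ 0.     0.022 -1.   ]]
t: 1.3
tcp_pos: [0.3445, 0.705, 0.3647]
ee_rot: [[-0.898, 0.438, 0.038], [0.439, 0.895, 0.071], [-0.003, 0.081, -0.997]]
force: [-0.6, 1.3, 0.5]
grip_width: 0.0855
gripper_force: 0.0
1.3 q [1.012 0.858 1.265 1.897 0.005 1.467] tcp [0.3445 0.705  0.3647] r 0.785 F [-0.6  1.3  0.5] w 0.0855 gf 0.0
[[-0.898  0.438  0.038]
 [ 0.439  0.895  0.071]
 [-0.003  0.081 -0.997]]
```

```bash
python3 -m handwheel '[[0,0.05,-0.05,0],[0,0.1,-0.1,0],[0,0.15,-0.15,0],[0,0.2,-0.2,0],[0,0.25,-0.25,0],[0,0.3,-0.3,0]]'; python3 st.py;python3 -m handwheel '[[0,0,0,0]]'; python3 st.py
```

```text
t: 1.9
tcp_pos: [0.3402, 0.6968, 0.4014]
ee_rot: [[-0.898, 0.436, 0.058], [0.44, 0.892, 0.109], [-0.004, 0.123, -0.992]]
force: [0.5, 0.8, -0.1]
grip_width: 0.0853
gripper_force: 0.0
1.9 q [1.01  0.81  1.263 1.901 0.009 1.465] tcp [0.3402 0.6968 0.4014] r 0.775 F [ 0.5  0.8 -0.1] w 0.0853 gf 0.0
[[-0.898  0.436  0.058]
 [ 0.44   0.892  0.109]
 [-0.004  0.123 -0.992]]
t: 2.0
tcp_pos: [0.3401, 0.6967, 0.4026]
ee_rot: [[-0.898, 0.436, 0.059], [0.44, 0.891, 0.11], [-0.004, 0.125, -0.992]]
force: [0.2, -0.4, -0.3]
grip_width: 0.0851
gripper_force: 0.0
2.0 q [1.01  0.809 1.264 1.901 0.009 1.465] tcp [0.3401 0.6967 0.4026] r 0.775 F [ 0.2 -0.4 -0.3] w 0.0851 gf 0.0
[[-0.898  0.436  0.059]
 [ 0.44   0.891  0.11 ]
 [-0.004  0.125 -0.992]]
```

```bash
python3 -m handwheel '[[0,-0.05,0.05,0],[0,-0.1,0.1,0],[0,-0.15,0.15,0],[0,-0.15,0.15,0]]'; python3 st.py
```

```text
t: 2.4
tcp_pos: [0.3084, 0.6291, 0.302]
ee_rot: [[-0.898, 0.435, 0.06], [0.44, 0.891, 0.113], [-0.005, 0.128, -0.992]]
force: [1.5, 0.1, 0.5]
grip_width: 0.0854
gripper_force: 0.0
2.4 q [0.996 0.458 0.377 1.362 0.011 1.452] tcp [0.3084 0.6291 0.302 ] r 0.701 F [1.5 0.1 0.5] w 0.0854 gf 0.0
[[-0.898  0.435  0.06 ]
 [ 0.44   0.891  0.113]
 [-0.005  0.128 -0.992]]
```

The tilt the arm gives up at its reach limit persists afterwards and becomes the new reference, so the 45° can be built up step by step while carrying the card. The 7° already there lies almost entirely in the card's plane (azimuth 62° vs 54.5°), so it won't disturb the grasp. Next I'll plan the hover.

```bash
cat > plan.py <<'E'
import sys
from h import *
def plan(P,yaz=None,o=None):
    o=o or robot.observe();R=o["ee_rot"]
    d=R.T@(np.array(P)-o["tcp_pos"]);sp=0
    if yaz is not None:
        y=R.T@np.array([np.cos(yaz),np.sin(yaz),0]);sp=np.degrees(np.arctan2(-y[0],y[1]))
    print("shift",d.round(4),"spin",round(sp,2),"rows",np.linalg.norm(d)/.05,abs(sp)/8.59)
if __name__=="__main__":
    a=[float(v) for v in sys.argv[1:]];plan(a[:3],np.radians(a[3]) if len(a)>3 else None)
E
python3 plan.py .560 -.195 .16 144.5
```

```text
shift [-0.5876 -0.6429  0.0633] spin -80.62 rows 17.465787170930867 9.384990185365085
```

```bash
python3 -m handwheel '[[-0.03,-0.032,0.003,-8.1],[-0.06,-0.064,0.006,-16.2],[-0.09,-0.096,0.009,-24.3],[-0.12,-0.128,0.012,-32.4],[-0.15,-0.16,0.015,-40.4],[-0.18,-0.192,0.018,-48.5],[-0.21,-0.224,0.021,-56.5],[-0.24,-0.256,0.024,-64.6],[-0.27,-0.288,0.027,-72.6],[-0.3,-0.32,0.03,-80.6]]' 0.36; python3 st.py; python3 plan.py .560 -.195 .16 144.5
```

```text
t: 3.4
tcp_pos: [0.4385, 0.2204, 0.2351]
ee_rot: [[-0.595, -0.802, 0.059], [-0.794, 0.597, 0.11], [-0.123, 0.019, -0.992]]
force: [0.8, 0.4, -0.3]
grip_width: 0.0307
gripper_force: 0.0
3.4 q [ 0.248  0.08  -0.288  1.118  0.092 -0.677] tcp [0.4385 0.2204 0.2351] r 0.491 F [ 0.8  0.4 -0.3] w 0.0307 gf 0.0
[[-0.595 -0.802  0.059]
 [-0.794  0.597  0.11 ]
 [-0.123  0.019 -0.992]]
shift [ 0.2671 -0.3469  0.0359] spin -1.31 rows 8.786115255823091 0.15243542925765402
```

```bash
python3 -m handwheel '[[0.029,-0.038,0.004,-0.2],[0.059,-0.077,0.008,-0.6],[0.089,-0.115,0.012,-0.9],[0.118,-0.154,0.016,-1.1],[0.148,-0.192,0.02,-1.3],[0.178,-0.231,0.024,-1.3],[0.207,-0.27,0.028,-1.3],[0.237,-0.308,0.032,-1.3],[0.267,-0.347,0.036,-1.3],[0.267,-0.347,0.036,-1.3]]'; python3 st.py; python3 - <<'E'
from h import *
def crop(im,u,v,w,h,k): return cv2.resize(im[v:v+h,u:u+w],None,fx=k,fy=k,interpolation=cv2.INTER_CUBIC)
s=robot.read_camera("side");t=robot.read_camera("top")
pickle.dump(s,open("side1.pkl","wb"));pickle.dump(t,open("top1.pkl","wb"))
cv2.imwrite("pics/hover.png",np.hstack([crop(s["pixels"][:,:,::-1],214,226,100,100,4),crop(t["pixels"][:,:,::-1],304,160,100,100,4)]))
E
```

```text
t: 4.4
tcp_pos: [0.5585, -0.1998, 0.1578]
ee_rot: [[-0.586, -0.808, 0.059], [-0.801, 0.588, 0.109], [-0.122, 0.017, -0.992]]
force: [0.2, 1.2, -0.3]
grip_width: 0.0308
gripper_force: 0.0
4.4 q [-0.538  0.384 -0.088  1.105  0.124 -1.479] tcp [ 0.5585 -0.1998  0.1578] r 0.593 F [ 0.2  1.2 -0.3] w 0.0308 gf 0.0
[[-0.586 -0.808  0.059]
 [-0.801  0.588  0.109]
 [-0.122  0.017 -0.992]]
```

View pics/hover.png

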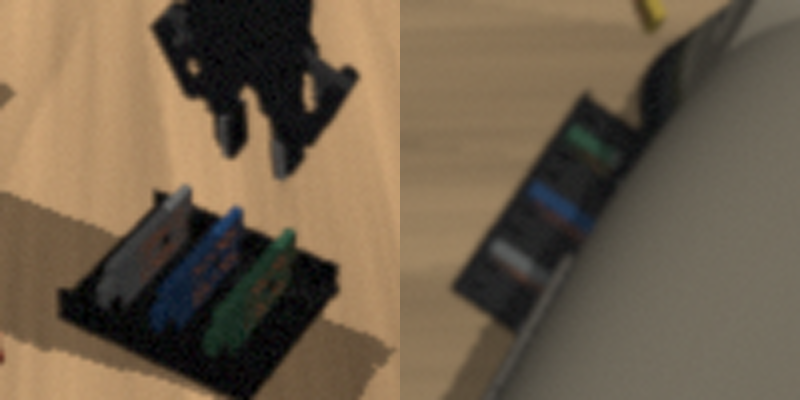

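The view shows the fingers open above the green card. The side tip midpoint is at about px (278,267), and both views agree on the card's normal offset to about 3 mm. Next is the descent.

```bash
python3 - <<'E'
from h import *
o=robot.observe();P=o["tcp_pos"]+.012*o["ee_rot"][:,2];print(proj(cam("side1"),P),proj(cam("side1"),[P+.015*o["ee_rot"][:,1],P-.015*o["ee_rot"][:,1]]))
E
python3 plan.py .5605 -.1965 .033 144.5
```

```text
[[277.72403219 262.3820806 ]] [[272.65798624 260.2804691 ]
 [282.85000716 264.50855186]]
shift [ 0.0147 -0.006   0.1249] spin -0.48 rows 2.5186139313304645 0.05628747689692556
```

```bash
python3 st.py; python3 -m handwheel '[[0.005,-0.002,0.04,-0.4],[0.0075,-0.003,0.06,-0.4],[0.0075,-0.003,0.06,-0.4]]'; python3 st.py; python3 plan.py .5605 -.1965 .033 144.5
```

```text
4.5 q [-0.533  0.379 -0.092  1.107  0.125 -1.478] tcp [ 0.5571 -0.1951  0.1589] r 0.59 F [ 0.1  0.8 -0.7] w 0.0307 gf 0.0
[[-0.583 -0.81   0.057]
 [-0.803  0.586  0.111]
 [-0.124  0.019 -0.992]]
t: 4.8
tcp_pos: [0.5566, -0.1924, 0.0968]
ee_rot: [[-0.575, -0.817, 0.053], [-0.809, 0.577, 0.114], [-0.123, 0.022, -0.992]]
force: [0.1, 0.3, -0.2]
grip_width: 0.0307
gripper_force: 0.0
4.8 q [-0.529  0.427 -0.182  0.974  0.125 -1.485] tcp [ 0.5566 -0.1924  0.0968] r 0.589 F [ 0.1  0.3 -0.2] w 0.0307 gf 0.0
[[-0.575 -0.817  0.053]
 [-0.809  0.577  0.114]
 [-0.123  0.022 -0.992]]
shift [ 0.009 -0.007  0.063] spin 0.12 rows 1.281165713980263 0.013709207321757181
```

```bash
python3 -m handwheel '[[0.005,-0.006,0,0],[0.007,-0.007,0.01,0],[0.008,-0.007,0.025,0],[0.009,-0.007,0.04,0],[0.009,-0.007,0.055,0],[0.009,-0.007,0.063,0],[0.009,-0.007,0.063,0]]'; python3 st.py; python3 plan.py .5605 -.1965 .033 144.5;  python3 - <<'E'
from h import *
def crop(im,u,v,w,h,k): return cv2.resize(im[v:v+h,u:u+w],None,fx=k,fy=k,interpolation=cv2.INTER_CUBIC)
s=robot.read_camera("side")
cv2.imwrite("pics/down.png",crop(s["pixels"][:,:,::-1],214,246,100,80,6))
E
```

```text
t: 5.5
tcp_pos: [0.5631, -0.1994, 0.0354]
ee_rot: [[-0.575, -0.816, 0.058], [-0.809, 0.578, 0.111], [-0.124, 0.017, -0.992]]
force: [0.1, 0.2, -0.4]
grip_width: 0.0305
gripper_force: 0.0
5.5 q [-0.534  0.498 -0.237  0.842  0.125 -1.488] tcp [ 0.5631 -0.1994  0.0354] r 0.597 F [ 0.1  0.2 -0.4] w 0.0305 gf 0.0
[[-0.575 -0.816  0.058]
 [-0.809  0.578  0.111]
 [-0.124  0.017 -0.992]]
shift [-0.0005  0.0037  0.0025] spin 0.07 rows 0.09070481558813294 0.008410577280986854
```

View pics/down.png

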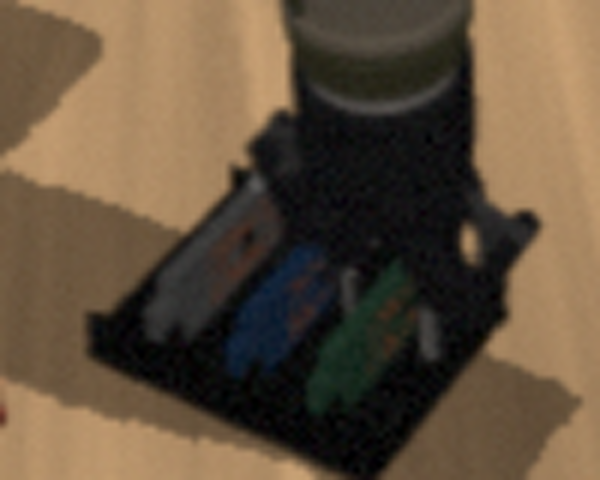

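The pads straddle the green card, at about px (272,294) and (285,301), clear of the blue card. I'll close, then lift straight up in world z.

```bash
python3 -m handwheel '[[0,0.002,0.001,0],[0,0.002,0.001,0],[0,0.002,0.001,0],[0,0.002,0.001,0],[0,0.002,0.001,0]]' 0 50; python3 st.py
```

```text
t: 6.05
tcp_pos: [0.5608, -0.1976, 0.0358]
ee_rot: [[-0.576, -0.816, 0.057], [-0.808, 0.578, 0.111], [-0.124, 0.018, -0.992]]
force: [-4.5, 2.4, 5.9]
grip_width: 0.0074
gripper_force: 50.0
6.05 q [-0.534  0.494 -0.243  0.841  0.125 -1.487] tcp [ 0.5608 -0.1976  0.0358] r 0.595 F [-4.5  2.4  5.9] w 0.0074 gf 50.0
[[-0.576 -0.816  0.057]
 [-0.808  0.578  0.111]
 [-0.124  0.018 -0.992]]
```

```bash
python3 -m handwheel '[[-0.0015,0,-0.01,0],[-0.004,0.0005,-0.03,0],[-0.0075,0.001,-0.06,0],[-0.0125,0.002,-0.1,0],[-0.0185,0.0025,-0.15,0],[-0.0185,0.0025,-0.15,0]]'; python3 st.py; python3 - <<'E'
from h import *
t=robot.read_camera("side")
cv2.imwrite("pics/lift.png",cv2.resize(t["pixels"][190:330,180:360,::-1],None,fx=4,fy=4,interpolation=cv2.INTER_CUBIC))
E
```

```text
t: 6.65
tcp_pos: [0.5657, -0.2009, 0.1949]
ee_rot: [[-0.574, -0.816, 0.072], [-0.809, 0.578, 0.103], [-0.125, 0.001, -0.992]]
force: [0.9, -0.2, -0.5]
grip_width: 0.0074
gripper_force: 49.2
6.65 q [-0.534  0.365 -0.022  1.175  0.125 -1.488] tcp [ 0.5657 -0.2009  0.1949] r 0.6 F [ 0.9 -0.2 -0.5] w 0.0074 gf 49.2
[[-0.574 -0.816  0.072]
 [-0.809  0.578  0.103]
 [-0.125  0.001 -0.992]]
```

View pics/lift.png

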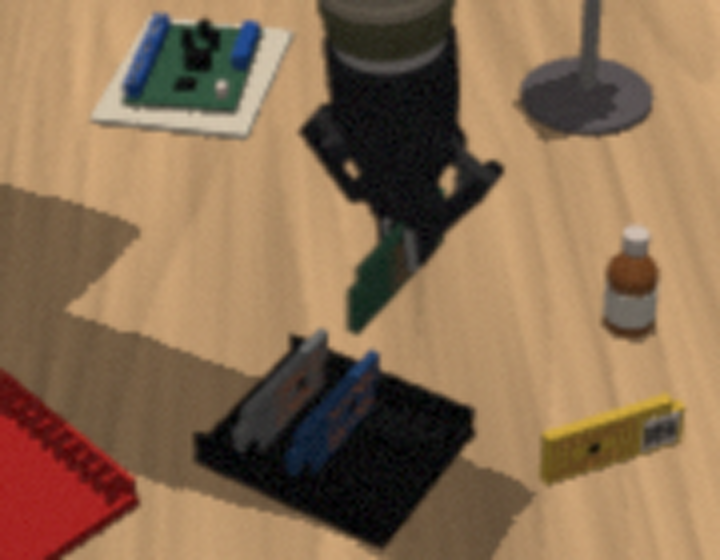

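The green card is out and held, and the blue and grey cards, bottle and board haven't moved. Next I'll carry it up to (0.62,0.12,0.50), above the reader, and spin so the label side points outward (azimuth 13.5°).

```bash
python3 plan.py .62 .12 .5 13.5
```

```text
shift [-0.3294  0.1414 -0.2687] spin 131.39 rows 8.960095507045223 15.295655801409485
```

```bash
python3 -m handwheel '[[-0.01,0.005,-0.02,5],[-0.025,0.012,-0.045,13],[-0.045,0.021,-0.075,21],[-0.07,0.032,-0.1,29],[-0.095,0.042,-0.125,37],[-0.12,0.053,-0.145,45],[-0.145,0.063,-0.165,53],[-0.17,0.074,-0.18,61],[-0.19,0.083,-0.195,69],[-0.21,0.09,-0.205,77]]'; python3 st.py; python3 plan.py .62 .12 .5 13.5
```

```text
t: 7.7
tcp_pos: [0.5971, 0.0018, 0.4178]
ee_rot: [[-0.922, 0.382, 0.06], [0.386, 0.916, 0.11], [-0.013, 0.124, -0.992]]
force: [0.9, 0.1, 0.1]
grip_width: 0.0074
gripper_force: 49.1
7.7 q [-0.188  0.341  0.49   1.681  0.119  0.21 ] tcp [0.5971 0.0018 0.4178] r 0.597 F [0.9 0.1 0.1] w 0.0074 gf 49.1
[[-0.922  0.382  0.06 ]
 [ 0.386  0.916  0.11 ]
 [-0.013  0.124 -0.992]]
shift [ 0.0235  0.1273 -0.0673] spin 54.04 rows 2.9168246701645404 6.291615626193625
```

```bash
python3 -m handwheel '[[0.003,0.018,-0.01,7],[0.006,0.036,-0.02,14],[0.01,0.054,-0.03,21],[0.013,0.072,-0.04,28],[0.017,0.09,-0.05,35],[0.02,0.108,-0.06,43],[0.023,0.127,-0.067,50],[0.023,0.127,-0.067,54]]'; python3 -m handwheel '[[0,0,0,0]]' >/dev/null; python3 st.py
```

```text
t: 8.5
tcp_pos: [0.6203, 0.1208, 0.499]
ee_rot: [[-0.237, 0.97, 0.059], [0.967, 0.229, 0.111], [0.094, 0.084, -0.992]]
force: [0.8, -0.4, -0.4]
grip_width: 0.0077
gripper_force: 49.1
8.6 q [0.014 0.515 0.98  1.976 0.109 1.349] tcp [0.6202 0.1193 0.4981] r 0.632 F [-0.3  0.2 -0.8] w 0.0074 gf 49.1
[[-0.239  0.969  0.058]
 [ 0.967  0.232  0.11 ]
 [ 0.093  0.083 -0.992]]
```

```bash
for i in 1 2 3 4 5 6; do python3 -m handwheel '[[0,0.05,0,0]]' | grep -E "tcp_pos|ee_rot"; done; python3 st.py
```

```text
tcp_pos: [0.6471, 0.1264, 0.4954]
ee_rot: [[-0.239, 0.969, 0.058], [0.966, 0.232, 0.111], [0.094, 0.082, -0.992]]
tcp_pos: [0.6818, 0.1353, 0.4812]
ee_rot: [[-0.239, 0.967, 0.09], [0.967, 0.228, 0.115], [0.091, 0.114, -0.989]]
tcp_pos: [0.7101, 0.1439, 0.4625]
ee_rot: [[-0.238, 0.965, 0.112], [0.967, 0.225, 0.119], [0.089, 0.137, -0.987]]
tcp_pos: [0.7366, 0.1521, 0.45]
ee_rot: [[-0.239, 0.96, 0.145], [0.967, 0.222, 0.124], [0.087, 0.169, -0.982]]
tcp_pos: [0.7617, 0.1597, 0.4386]
ee_rot: [[-0.238, 0.955, 0.176], [0.967, 0.218, 0.129], [0.085, 0.201, -0.976]]
tcp_pos: [0.7858, 0.167, 0.4285]
ee_rot: [[-0.238, 0.949, 0.207], [0.968, 0.214, 0.134], [0.083, 0.233, -0.969]]
9.2 q [0.067 0.783 1.262 1.83  0.12  1.42 ] tcp [0.7858 0.167  0.4285] r 0.803 F [-0.4  0.4 -0.6] w 0.007 gf 49.3
[[-0.238  0.949  0.207]
 [ 0.968  0.214  0.134]
 [ 0.083  0.233 -0.969]]
```

```bash
for i in 1 2 3 4 5 6; do python3 -m handwheel '[[0,0.037,-0.033,0]]' | grep -E "tcp_pos|ee_rot"; done; python3 st.py
```

```text
tcp_pos: [0.7893, 0.1669, 0.4395]
ee_rot: [[-0.237, 0.943, 0.233], [0.968, 0.209, 0.139], [0.082, 0.258, -0.963]]
tcp_pos: [0.7895, 0.1659, 0.4648]
ee_rot: [[-0.236, 0.932, 0.275], [0.968, 0.203, 0.145], [0.079, 0.301, -0.95]]
tcp_pos: [0.79, 0.165, 0.4882]
ee_rot: [[-0.236, 0.919, 0.316], [0.969, 0.197, 0.15], [0.076, 0.341, -0.937]]
tcp_pos: [0.79, 0.1641, 0.5088]
ee_rot: [[-0.235, 0.907, 0.351], [0.969, 0.191, 0.156], [0.074, 0.376, -0.924]]
tcp_pos: [0.7896, 0.163, 0.5286]
ee_rot: [[-0.234, 0.893, 0.383], [0.97, 0.185, 0.16], [0.072, 0.409, -0.91]]
tcp_pos: [0.7884, 0.1618, 0.5483]
ee_rot: [[-0.233, 0.879, 0.415], [0.97, 0.179, 0.165], [0.071, 0.441, -0.895]]
9.8 q [0.052 0.65  1.265 1.743 0.144 1.436] tcp [0.7884 0.1618 0.5483] r 0.805 F [-0.  -0.3  0.5] w 0.0071 gf 49.3
[[-0.233  0.879  0.415]
 [ 0.97   0.179  0.165]
 [ 0.071  0.441 -0.895]]
```

```bash
for i in 1 2 3 4 5 6 7 8 9; do python3 -m handwheel '[[0,0.042,-0.027,0]]' | grep -E "tcp_pos"; done; python3 st.py
```

```text
tcp_pos: [0.7918, 0.162, 0.5652]
tcp_pos: [0.7952, 0.162, 0.5808]
tcp_pos: [0.7971, 0.1617, 0.5979]
tcp_pos: [0.7978, 0.1611, 0.6164]
tcp_pos: [0.7973, 0.1602, 0.6361]
tcp_pos: [0.7957, 0.1591, 0.6564]
tcp_pos: [0.793, 0.1576, 0.6771]
tcp_pos: [0.7893, 0.1559, 0.6983]
tcp_pos: [0.7847, 0.154, 0.7196]
10.7 q [0.03  0.488 1.264 1.571 0.18  1.472] tcp [0.7847 0.154  0.7196] r 0.8 F [ 0.3  0.1 -0.9] w 0.0074 gf 49.3
[[-0.224  0.695  0.683]
 [ 0.973  0.118  0.199]
 [ 0.058  0.71  -0.702]]
```

The label normal is now (0.695,0.118,0.71), under 3° from the reader axis. Next I'll compute the staging and final targets, and check where the card sits in the hand.

```bash
cat > tgt.py <<'E'
from h import *
from plan import plan
W=np.array([.6957,.2040,.293]);RH=np.array([[-.68769,-.23274,-.68769],[-.16457,.97254,-.16457],[.70711,0,-.70711]])
L=np.array([.0453,.004,.0075])
o=robot.observe();R=o["ee_rot"]
l=o["tcp_pos"]+R@L
print("label in reader",(RH.T@(l-W)).round(4),"ang",np.degrees(np.arccos(-R[:,1]@RH[:,2])).round(1))
T=W+RH[:,2]*.11-R@L
print("T",T.round(3));plan(T-.2*R[:,2]);plan(T)
E
python3 tgt.py
```

```text
label in reader [ 0.2428 -0.0241 -0.3607] ang 2.7
T [0.622 0.14  0.215]
shift [-0.0066 -0.4725  0.0405] spin 0 rows 9.484885156577139 0.0
shift [-0.0066 -0.4725  0.2405] spin 0 rows 10.604200802930311 0.0
```

```bash
python3 -m handwheel '[[0,-0.047,0.004,0],[-0.001,-0.094,0.008,0],[-0.002,-0.141,0.012,0],[-0.003,-0.188,0.016,0],[-0.004,-0.235,0.02,0],[-0.005,-0.282,0.024,0],[-0.006,-0.329,0.028,0],[-0.006,-0.376,0.032,0],[-0.006,-0.423,0.036,0],[-0.006,-0.47,0.04,0]]';python3 -m handwheel '[[0,0,0,0],[0,0,0,0]]' >/dev/null; python3 st.py; python3 tgt.py; python3 - <<'E'
from h import *
s=robot.read_camera("side");t=robot.read_camera("top")
pickle.dump(s,open("side2.pkl","wb"));pickle.dump(t,open("top2.pkl","wb"))
cv2.imwrite("pics/stage.png",np.hstack([cv2.resize(x[:,:,::-1],None,fx=3,fy=3,interpolation=cv2.INTER_CUBIC) for x in(s["pixels"][90:240,220:350],t["pixels"][60:210,120:250])]))
E
```

```text
t: 11.7
tcp_pos: [0.516, 0.1057, 0.394]
ee_rot: [[-0.224, 0.695, 0.683], [0.973, 0.118, 0.199], [0.057, 0.709, -0.703]]
force: [0.1, 0.3, 0.7]
grip_width: 0.0073
gripper_force: 49.3
11.9 q [-0.094 -0.376 -0.562  0.633  0.265  1.38 ] tcp [0.5159 0.1057 0.393 ] r 0.527 F [ 1.5 -0.2  1.4] w 0.0072 gf 49.3
[[-0.224  0.698  0.68 ]
 [ 0.973  0.118  0.199]
 [ 0.059  0.706 -0.705]]
label in reader [ 0.2046 -0.0084  0.0629] ang 2.7
T [0.622 0.14  0.215]
shift [-0.0011 -0.0474  0.0047] spin 0 rows 0.9536628210651223 0.0
shift [-0.0011 -0.0474  0.2047] spin 0 rows 4.201622145325207 0.0
```

View pics/stage.png

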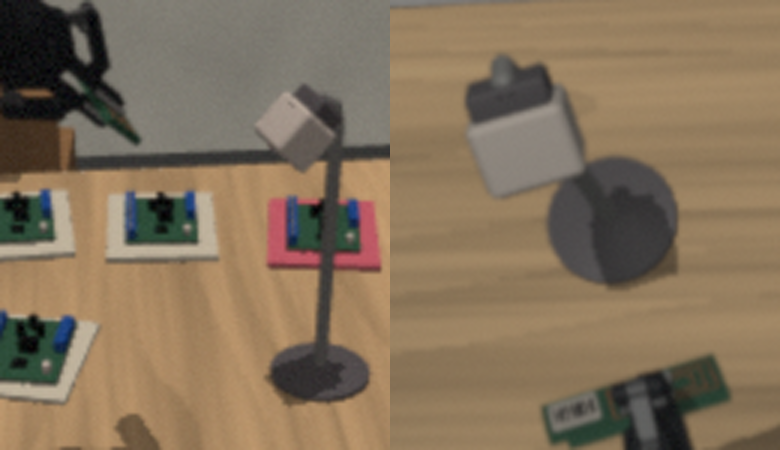

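The label faces up at the reader, with its centre at top px ~(181.7,197.3), and the fingers are clear of it. I'll compare that with the predicted projection.

```bash
python3 - <<'E'
from h import *
o=robot.observe();R=o["ee_rot"];p=o["tcp_pos"]
l=p+R@np.array([.0453,.004,.0075]);print("pred",proj(cam("top2"),l))
# measured label on the plane through l with normal tool y
d=cam("top2");r=ray(d,(181.7,197.3));c=np.array(d["xyz"]);X=c+r*((l-c)@R[:,1])/(r@R[:,1]);print("meas in tool",(R.T@(X-p)).round(4))
E
python3 tgt.py
```

```text
pred [[181.30464842 195.39578443]]
meas in tool [0.0447 0.004  0.0013]
label in reader [ 0.2064 -0.0095  0.0561] ang 2.7
T [0.622 0.14  0.215]
shift [ 0.     -0.0561  0.006 ] spin 0 rows 1.1278977281374025 0.0
shift [ 0.     -0.0561  0.206 ] spin 0 rows 4.27048925121895 0.0
```

```bash
python3 st.py; python3 -m handwheel '[[0,-0.04,0,0],[0,-0.053,0.02,0],[0,-0.053,0.06,0],[0,-0.053,0.1,0],[0,-0.053,0.13,0],[0,-0.053,0.15,0],[0,-0.053,0.15,0],[0,-0.053,0.15,0]]'; python3 tgt.py
```

```text
12.0 q [-0.094 -0.374 -0.552  0.632  0.265  1.38 ] tcp [0.5197 0.1056 0.3991] r 0.53 F [ 0.4  0.  -0. ] w 0.0076 gf 49.3
[[-0.225  0.692  0.686]
 [ 0.973  0.119  0.199]
 [ 0.056  0.712 -0.699]]
t: 12.8
tcp_pos: [0.5852, 0.1295, 0.2538]
ee_rot: [[-0.225, 0.695, 0.683], [0.973, 0.119, 0.199], [0.058, 0.709, -0.703]]
force: [-0.2, -0.7, 0.0]
grip_width: 0.0073
gripper_force: 49.3
label in reader [ 0.0547 -0.0014  0.1098] ang 2.7
T [0.622 0.14  0.215]
shift [-0.0005 -0.0004 -0.1453] spin 0 rows 2.906259555398798 0.0
shift [-0.0005 -0.0004  0.0547] spin 0 rows 1.0938583442143541 0.0
```

```bash
python3 -m handwheel '[[0,0,0.02,0],[0,0,0.04,0],[0,0,0.052,0],[0,0,0.057,0],[0,0,0.057,0],[0,0,0.057,0],[0,0,0.057,0],[0,0,0.057,0],[0,0,0.057,0]]'; python3 tgt.py; python3 - <<'E'
from h import *
s=robot.read_camera("side");t=robot.read_camera("top")
pickle.dump(s,open("side3.pkl","wb"));pickle.dump(t,open("top3.pkl","wb"))
cv2.imwrite("pics/end.png",np.hstack([cv2.resize(x[:,:,::-1],None,fx=3,fy=3,interpolation=cv2.INTER_CUBIC) for x in(s["pixels"][90:240,220:350],t["pixels"][60:210,120:250])]))
o=robot.observe();print(abs(o["qd"]).max(),o["gripper_force"],o["t"])
E
```

```text
t: 13.7
tcp_pos: [0.6218, 0.1406, 0.2119]
ee_rot: [[-0.224, 0.696, 0.682], [0.973, 0.118, 0.199], [0.058, 0.708, -0.704]]
force: [-0.6, 0.2, 0.7]
grip_width: 0.0068
gripper_force: 49.3
label in reader [-0.002   0.0009  0.1124] ang 2.7
T [0.622 0.14  0.215]
shift [-0.0007  0.0024 -0.202 ] spin 0 rows 4.040253872719212 0.0
shift [-0.0007  0.0024 -0.002 ] spin 0 rows 0.0645596579378219 0.0
0.005180918150181169 49.32150900363922 13.8
```

View pics/end.png

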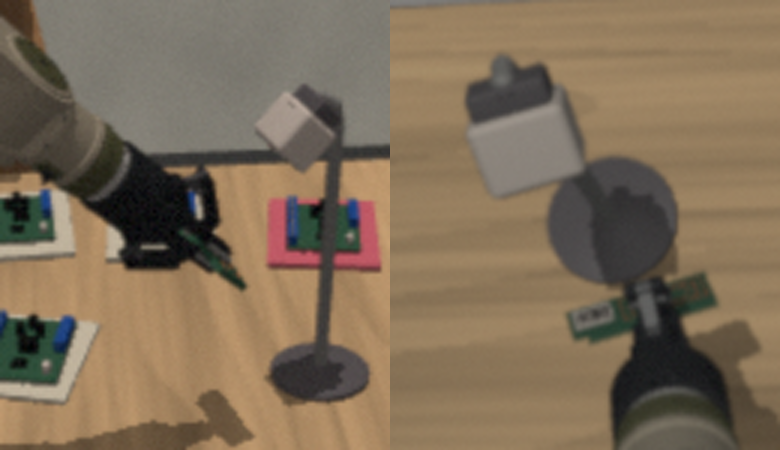

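The card is held in front of the reader, label up. With my last picture I'll overlay the fitted head box and line of sight to confirm the reader pose.

```bash
python3 - <<'E'
from h import *
import itertools
W=np.array([.6957,.2040,.293]);RH=np.array([[-.68769,-.23274,-.68769],[-.16457,.97254,-.16457],[.70711,0,-.70711]])
o=robot.observe();l=o["tcp_pos"]+o["ee_rot"]@np.array([.0453,.004,.0045])
ims=[]
V=[np.array([i*.024,j*.033,k]) for i in(-1,1) for j in(-1,1) for k in(0,-.052)]
for n,(u,v) in(("side3",(265,110)),("top3",(135,80))):
    d=cam(n);k=5;im=cv2.resize(d["pixels"][v:v+100,u:u+80,::-1],None,fx=k,fy=k,interpolation=cv2.INTER_CUBIC)
    q=lambda X:tuple(int(x) for x in ((proj(d,X)[0]-[u,v]+.5)*k))
    for a,b in itertools.combinations(V,2):
        if (abs(a-b)>1e-9).sum()==1: cv2.line(im,q(W+RH@a),q(W+RH@b),(0,0,255) if a[2]==0==b[2] else (0,255,255),1)
    cv2.line(im,q(W),q(W+RH[:,2]*.11),(255,0,255),1);cv2.circle(im,q(l),4,(255,255,0),1)
    ims.append(im)
cv2.imwrite("pics/over.png",np.hstack(ims))
E
```

```text
(no output)
```

View pics/over.png

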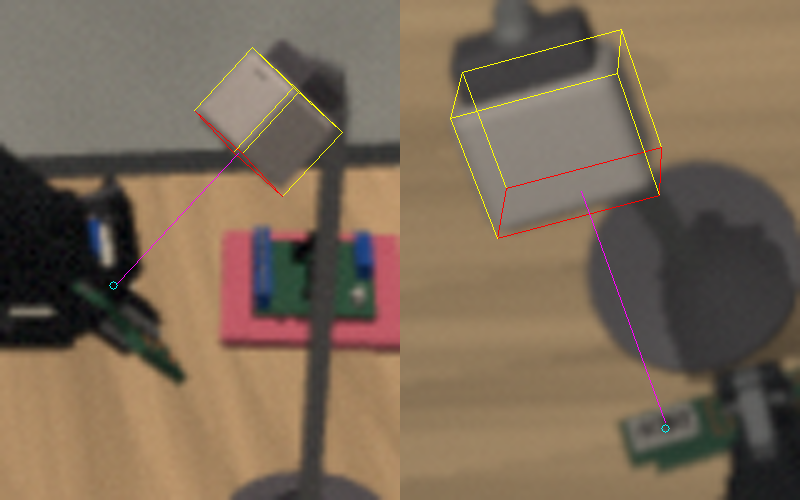

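The overlay matches the head in both views, and the predicted label point sits on the real label, on the line of sight. The arm is still and the grip is 49 N, so I'll hand in.

```bash
python3 - <<'E'
from workcell import robot
print(robot.sign_off())
E
```

```text
the job is handed in; nothing more can be done
None
```

I pulled the green card from the rack and handed in with it held still, label up, about 11 cm from the reader's window, centred within about 3 mm and square within about 3° by my own measurements; no verdict came back.

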